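Hang the bead gauge board on the tilted work stand by its keyhole

TASK

Hang the flat wooden bead gauge board on the screw of the tilted work stand. First slide the small glass dish that stands at the foot of the stand out of the board's way, keeping it upright on the table; then lay the board on the sloping face with the screw head through the wide part of its keyhole and push it straight down the slope until the screw sits fully home in the narrow end of the slot, the board flat and straight on the face. Never let the board touch the glass dish, leave the jar, the dark wooden block and the pliers where they are, and let go at the end.

Things in the scene. Friction and masses are not known exactly. Their poses are not given: they have to be found in the camera images.
- board: Bead gauge board of pale wood, 160 mm long (its x) by 100 mm wide (its y), 8 mm thick, about 0.16 kg, lying flat on the table, grip bar up. Origin: centre of the underside; z out of the top; x from the bar towards the keyhole. Dark gauge lines along both long edges are only marks.
- grip_bar (a point): Middle of the top of the board's grip bar, at x = -45 mm, z = 36 mm in the board's frame. The bar stands across the board: 14 mm thick along the board's x, 70 mm long along its y, 28 mm high above the board's top.
- keyhole (a point): Centre of the wide part of the board's keyhole, on its underside, at x = +20 mm, y = 0 in the board's frame. The wide part is 27 mm across; it tapers between x = 23 and 35 mm into a slot 11 mm wide along +x, y = 0, that ends at x = 53.5 mm. With the screw home, its axis is at x = +50 mm.
- stand: Tilted work stand of mid-brown wood, fixed to the table, 140 mm deep (its x) by 120 mm wide (its y); origin: centre of its underside, x horizontal towards its high end, z up. Its front (low) edge is at x = -70 mm, its rear at x = +69 mm and 90 mm high.
- face: Sloping face of the stand, tilted 22 degrees from level, 150 mm long up the slope, 120 mm wide. Origin: middle of its low front edge, on the surface, 34 mm above the table. x points up the slope, y along the low edge, z out of the face; the hung board's axes point the same way. Friction holds a released board, so it has to be pushed down (a few N).
- screw (a point): Where the axis of the steel screw meets the face, 100 mm up the slope from the low edge, on its middle line; axis square to the face. Shank 7 mm thick; round flat head 18 mm across, between 10.5 and 14.5 mm out of the face. The hung board reaches 30 mm past the face's low edge.
- dish: Loose votive-sized open glass dish, 72 mm across the rim and about 58 mm at the foot, 40 mm high, wall 4 mm, inner floor 5 mm up, about 0.13 kg, upright on the table just in front of the stand's low edge, where it would stop the board. Origin: centre of its underside; z up.
- block: Bystander: dark wooden bead gauge block, loose, 40 mm (its x) by 150 mm (its y) by 34 mm high, lying on the table to one side of the dish, with too little room for the dish between it and the board's place. Origin: centre of its underside.
- pliers: Bystander: crimping pliers lying flat on the table to the other side of the dish, 170 mm long (jaws to its +x, from x = -92 to +73 mm), 46 mm wide, 14 mm high. Origin: on its underside, near the middle.
- jar: Bystander: lidded stoneware jar, loose, 82 mm across, 110 mm high including the lid's knob, standing between the board and the stand and somewhat farther from the robot. Origin: centre of its underside.
Things that resemble listed ones, but are neither listed nor needed, are in the scene too. What is shaped like the stand but red is not meant.

How it is judged (in metres and radians):
On the way, in this order (a step that is already met when the one before it is completed fails the run):
1. the dish has been moved out of the board's way: its centre over 75 mm to either side of the stand's middle line, or over 65 mm in front of the low edge; upright on the table ((y of dish in the frame of stand above 0.075 m or y of dish in the frame of stand below -0.075 m or x of dish in the frame of stand below -0.135 m) and angle between dish's own z axis and vertical below 0.1 rad and height (world z) of dish below 0.006 m), for 0.2 s.
2. the board lies flat on the face with the screw head through its keyhole (x of screw in the frame of board between 0.005 and 0.06 m and y of screw in the frame of board between -0.012 and 0.012 m and z of screw in the frame of board between -0.003 and 0.003 m and angle between the z axis of board and the z axis of face, either way round below 0.06 rad), for 0.1 s.
At the end, for the whole second after the job is handed in: Board flat on the face (3 mm, 0.06 rad), straight (0.15 rad), screw home: 44 to 55 mm along the board's x, under 6 mm off its middle line. Dish upright on the table, centre over 75 mm to a side of the stand's middle line or over 65 mm in front of the low edge. Both at rest (all of step 1 and x of screw in the frame of board between 0.044 and 0.055 m and y of screw in the frame of board between -0.006 and 0.006 m and z of screw in the frame of board between -0.003 and 0.003 m and angle between the z axis of board and the z axis of face, either way round below 0.06 rad and angle between the x axis of board and the x axis of face, either way round below 0.15 rad and linear speed of each of board, dish below 0.01 m/s); the robot touches nothing.
It fails at once if the board touches the glass dish (contact force between board and dish above 0.3 N).
It fails at once if the glass dish is tipped (0.5 rad) (angle between dish's own z axis and vertical above 0.5 rad).
It fails at once if the jar is shifted by over 20 mm (distance of jar from where it was at the start of the episode above 0.02 m).
It fails at once if the block is shifted by over 20 mm (distance of block from where it was at the start of the episode above 0.02 m).
It fails at once if the pliers are shifted by over 20 mm (distance of pliers from where it was at the start of the episode above 0.02 m).
It also fails if it takes over 58 s, if anything falls off the work surface, if the arm or the gripper's body presses on something with over 40 N, if the wrist force passes 120 N, or if a joint passes its speed limit or range.

ROBOT

A 7-joint arm with a two-finger parallel gripper is mounted at the origin on the work surface. World frame = base frame: x ahead of the robot, y to its left, z up, the work surface at z = 0. Lengths are in mm, angles in rad, forces in N, time in s.
With the tool pointing down it reaches from about 350 to 900 mm from the base axis. Payload 19.9 kg.
Tool frame: the origin (TCP) lies between the finger pads; the fingertips stand 22 mm ahead of it and the grasp point (between the pads) lies 3 mm ahead of it (r.tcp_to_tips is the distance from the TCP to the fingertips, in mm); z points along the fingers, y is the direction in which the jaws open and shut (so a half turn about z gives the same grasp; the last joint's range is limited). The gripper opens to 85 mm and grips with 20 to 120 N. Pads are 22 mm wide; open, the fingers measure 114 mm over their backs; the gripper's body (76 mm by 85 mm) begins 54 mm behind the grasp point. The pads swing forward as they close: fully open they stand 13 mm farther back than shut.
Start: joints at [1.26, 0.417, -0.01, 1.614, 0.005, 1.111, -0.053], TCP at [165.981, -602.539, 253.26] pointing down, gripper open.
Joint ranges: [-2.81, 2.81], [-0.39, 2.02], [-1.27, 1.25], [0.06, 2.57], [-1.19, 4.33], [0.19, 2], [-2.82, 2.82]. Speed limits (rad/s): [1.89, 1.89, 2.39, 2.39, 3.01, 3.01, 3.01].

INTERFACE

Orientations are given as a unit quaternion [w, x, y, z].
In Python, from station import r gives the robot as it stands. The module is installed in compiled form; this text tells all that it offers.
- The arm moves only by the tool carry_out, never from a script. Its argument "deltas" is a list of rows, each an object with "delta_pos": the shift along the tool's x, y, z in mm, a list of three; "roll": the turn about the tool's z in rad; "jaw": the finger opening in mm, from 0 to 85.4. In form: [{"delta_pos": [dx, dy, dz], "roll": roll, "jaw": jaw}, ...]. A call has 1 to 5 rows; each row is the pose to reach, as a shift and turn from the pose commanded when the call began, along the tool's axes at that moment; what a row does not reach only later rows make up. A row lasts 1/12 s, in which the tool goes at most 41.7 mm and 7.16 degrees, less where a joint would pass 70% of its speed; a pose out of reach is approached as far as the arm can. A call with a gripper value outside its range is refused whole. The fingers move at their own pace and stop on an object; "grip_force" is the grip in N (left out, the last holds). Time passes only in rows, so rows that repeat a pose let the fingers close. It gives the time, the measured TCP pose, the force and the opening at its end, in the units of the state.
- r.read_state(): the state, without advancing time (a new reading comes with each control period).
- r.read_camera(name): name is "scene" or "top" or "wrist"; returns the picture (420x560x3 uint8, red, green, blue); there is no depth.
- r.camera_info(name): a dict with "intrinsics" (3x3 intrinsics, pixels), "rvec" (rotation vector, rad) and "tvec" (3), from world to camera coordinates, as OpenCV has them; the wrist camera has in their place "hand_eye" (4x4, takes a point from camera to tool coordinates, whose origin is the TCP and whose axes are the flange's). Camera axes: x right, y down, z forward; pixel columns grow to the right and rows downward; lengths in mm; the calibration is good to about 2 mm. A picture is of the moment at which its call begins: read the wrist's pose just before it. camera_info takes no time and is no camera call.
- r.finish_job(): hands the job in, once; it reports no verdict.
The state is a dict: "time_s": time; "joints": joint angles; "dq": joint speeds; "joint_torque": joint torques, N m; "tcp_pos": TCP position; "eef_rot": TCP orientation; "force": force on the tool from outside, world axes, zero at the start; "wrist_torque": the same for the moment, N m; "width": finger opening in mm.
Only numpy, scipy, OpenCV 4.12 (cv2) and the standard library are available. Lean on these libraries where they do the work, as an engineer would, in place of code of your own. Each camera call takes 0.05 s, during which the arm holds its last target. There are 200 camera calls.

## Working session

There is one attempt and no reset: what is moved stays moved. The work goes in short steps, Python scripts to look and compute and a tool call to move; the robot and the scene stay as the last step left them, time stands still between calls to the robot, and variables do not carry over. Pictures are saved under pics/ and viewed, about 8 in all and at most 12, crops included, and the job is handed in when it is done.

Besides the shell and the picture viewer there is one more tool, called after ">>>" as a command line: name --argument value ..., lists and objects as JSON in quotes. carry_out: Moves the arm, as the interface text tells. Its arguments: {"type":"object","properties":{"deltas":{"type":"array","items":{"type":"object","properties":{"delta_pos":{"type":"array","items":{"type":"number"}},"roll":{"type":"number"},"jaw":{"type":"number"}}}},"grip_force":{"type":"number"}},"required":["deltas"]}

```bash
mkdir -p pics; python3 - <<'E'
from station import r
import cv2,numpy as np
print(r.read_state()); print(r.tcp_to_tips)
for n in("scene","top","wrist"):
    i=r.camera_info(n); print(n,i)
a=r.read_camera("top");b=r.read_camera("scene")
np.save("top0.npy",a);np.save("scene0.npy",b)
cv2.imwrite("pics/top0.png",a[:,:,::-1]);cv2.imwrite("pics/scene0.png",b[:,:,::-1])
E
```

```text
{'time_s': 0.0, 'joints': array([ 1.26047352,  0.41800043, -0.01030842,  1.6141671 ,  0.0047146 ,
        1.11069025, -0.05296395]), 'dq': array([-0.00121111,  0.00071459, -0.00057843, -0.00066086,  0.00165451,
       -0.00071891, -0.00011664]), 'joint_torque': array([-3.86975444e-04, -8.64441633e+01,  6.78745788e-01, -4.34908354e+01,
        1.91489136e-02,  7.23298261e-03,  1.81764476e-04]), 'tcp_pos': array([ 165.90525314, -602.250156  ,  252.64669347]), 'eef_rot': array([-6.06199553e-04,  9.90976455e-01,  1.34034623e-01, -1.33897601e-04]), 'force': array([-1.01457612, -0.51956259,  0.00479654]), 'wrist_torque': array([ 0.00866745,  0.03930772, -0.0174128 ]), 'width': 85.48092473378486}
22.0
scene {'intrinsics': array([[425.56535615,   0.        , 284.32389139],
       [  0.        , 425.56535615, 210.8520854 ],
       [  0.        ,   0.        ,   1.        ]]), 'rvec': array([ 2.05229272,  1.19065961, -0.50040117]), 'tvec': array([-304.37634877, -315.4898893 , 1805.33166335])}
top {'intrinsics': array([[387.91306745,   0.        , 275.54909001],
       [  0.        , 387.91306745, 214.03465589],
       [  0.        ,   0.        ,   1.        ]]), 'rvec': array([ 2.22031234, -2.15664153,  0.1034387 ]), 'tvec': array([ -14.6648728 ,  608.35717604, 1110.00059965])}
wrist {'intrinsics': array([[367.96999108,   0.        , 275.38839608],
       [  0.        , 367.96999108, 212.13329303],
       [  0.        ,   0.        ,   1.        ]]), 'hand_eye': array([[-1.41702870e-04, -9.53980205e-01, -2.99869554e-01,
         7.70525701e+01],
       [ 9.99999982e-01, -9.77491203e-05, -1.61577396e-04,
         9.14213678e-01],
       [ 1.24829652e-04, -2.99869571e-01,  9.53980201e-01,
        -1.20073379e+02],
       [ 0.00000000e+00,  0.00000000e+00,  0.00000000e+00,
         1.00000000e+00]])}
```

View pics/top0.png

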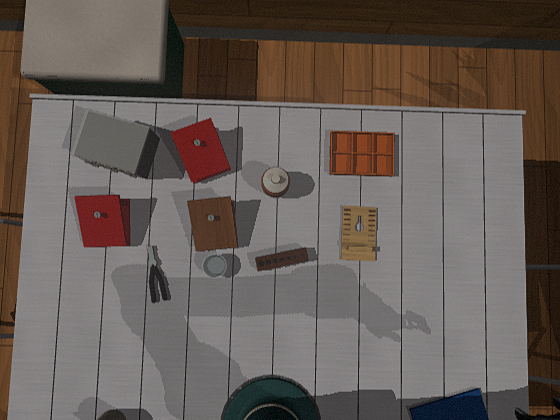

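View pics/scene0.png

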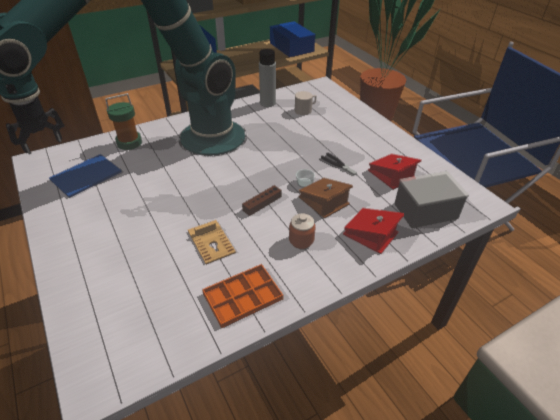

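The top view shows the stand at (212,222), dish (215,264), block (282,259), pliers (158,278), jar (275,181), and board (359,233) with its bar at the bottom, nearer the robot. The red stands are decoys. Next I measure by mask and ray.

```bash
cat > h.py <<'E'
import numpy as np,cv2
from scipy.spatial.transform import Rotation as R
from station import r
def cam(n,st=None):
    i=r.camera_info(n);K=i["intrinsics"]
    if n=="wrist":
        st=st or r.read_state();q=st["eef_rot"];T=np.eye(4)
        T[:3,:3]=R.from_quat(np.r_[q[1:],q[0]]).as_matrix();T[:3,3]=st["tcp_pos"];T=T@i["hand_eye"]
        return K,T[:3,:3],T[:3,3]
    M=R.from_rotvec(i["rvec"]).as_matrix();return K,M.T,-M.T@i["tvec"]
def ray(c,uv,z):
    K,M,o=c;uv=np.atleast_2d(uv).astype(float)
    d=(M@np.linalg.inv(K)@np.c_[uv,np.ones(len(uv))].T).T
    return o+d*((z-o[2])/d[:,2])[:,None]
def proj(c,P):
    K,M,o=c;p=(K@M.T@(np.atleast_2d(P)-o).T).T;return p[:,:2]/p[:,2:]
E
python3 - <<'E'
from h import *
a=np.load("top0.npy");c=cam("top");hsv=cv2.cvtColor(a,cv2.COLOR_RGB2HSV)
print("cam at",c[2])
for n,p in dict(board=(345,225),bar=(350,247),stand=(200,215),dish=(215,264),block=(282,260),plier=(155,290),jar=(275,181),table=(300,220)).items(): print(n,hsv[p[1],p[0]])
for n,uv,z in [("boardc",(359,233),8),("bar",(361,247),36),("dish",(215.5,263),40),("block",(282,259),34),("screw",(211,217),85),("pl",(158,278),7),("jar",(275.5,181),90)]: print(n,ray(c,uv,z).round())
cv2.imwrite("pics/top0c.png",cv2.resize(a[165:315,140:390,::-1],None,fx=3.2,fy=3.2,interpolation=cv2.INTER_CUBIC))
E
```

```text
cam at [ 519.06663243   19.54247368 1154.38415018]
board [ 15 112 112]
bar [ 17 121 135]
stand [ 12 134  84]
dish [ 80   7 103]
block [160  18  43]
plier [60  4 59]
jar [ 19  30 145]
table [  0   6 133]
boardc [[ 561. -246.    8.]]
bar [[ 520. -246.   36.]]
dish [[462. 170.  40.]]
block [[479. -19.  34.]]
screw [[590. 182.  85.]]
pl [[413. 340.   7.]]
jar [[695.   7.  90.]]
```

View pics/top0c.png

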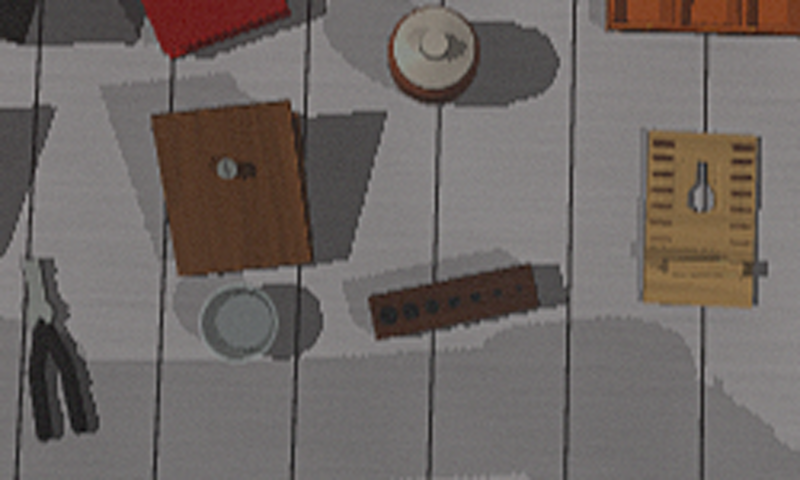

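The crop (scale 3.2, offset 140,165) shows the face corners at (152,116), (290,100), (312,262), (178,275) and the screw head at (227,168). The dish rim centre is at (240,323). The board corners are at (645,130), (760,137), (755,306), (641,301).

```bash
python3 - <<'E'
from h import *
c=cam("top");p=lambda *q:np.array(q)/3.2+[140,165]-.35
hi=ray(c,p((152,116),(290,100)),90);lo=ray(c,p((178,275),(312,262)),34)
print("hi",hi.round(),"lo",lo.round(),np.linalg.norm(hi[0]-hi[1]),np.linalg.norm(lo[0]-lo[1]))
ax=hi.mean(0)-lo.mean(0);print("slope len",np.linalg.norm(ax),"yaw",np.degrees(np.arctan2(ax[1],ax[0])),[np.degrees(np.arctan2(-(q[1]-q[0])[0],(q[1]-q[0])[1]))for q in(lo,hi)])
L=lo.mean(0);print("low mid",L)
ex=ax/np.linalg.norm(ax);print("screw from face",L+100*ex)
s=34+100*np.sin(np.radians(22))+14.5*np.cos(np.radians(22));print("head ray",ray(c,p((227,168)),s), "pred head",L+100*ex+14.5*np.r_[-np.sin(np.radians(22))*ex[:2]/np.linalg.norm(ex[:2]),.927])
b=ray(c,p((645,130),(760,137),(755,306),(641,301)),8);print("board",b.round(),b.mean(0),[np.linalg.norm(b[i]-b[i-1]).round(1) for i in range(4)])
for e in (b[0]-b[3],b[1]-b[2]):print(np.degrees(np.arctan2(e[1],e[0])))
print("bar",ray(c,p((657,265),(750,270)),36),"key",ray(c,p((702,197)),8))
print("dish",ray(c,p((240,323)),40),"block",ray(c,p((370,300),(530,265),(540,300),(378,338)),34).round(),"pl",ray(c,p((30,260),(97,430),(42,438)),8).round())
E
```

```text
hi [[632. 248.  90.]
 [650. 130.  90.]] lo [[496. 230.  34.]
 [511. 111.  34.]] 119.06429290455469 120.3140613107074
slope len 149.78418382233286 yaw 7.690894305058001 [np.float64(-172.84137476915214), np.float64(-171.5740739802633)]
low mid [503.33393007 170.52760542  34.        ]
screw from face [595.24767447 182.93995719  71.38712498]
head ray [[589.76964427 182.68622794  84.90482523]] pred head [589.86474069 182.21302709  84.82862498]
board [[ 642. -192.    8.]
 [ 638. -300.    8.]
 [ 482. -296.    8.]
 [ 483. -191.    8.]] [ 561.37126456 -244.57317275    8.        ] [np.float64(158.3), np.float64(107.6), np.float64(156.7), np.float64(105.4)]
-0.47085652786835747
-1.246413299721587
bar [[ 516.94621597 -199.49469992   36.        ]
 [ 514.83583948 -283.61493893   36.        ]] key [[ 580.92253695 -245.93295174    8.        ]]
dish [[455.05729481 172.27997706  40.        ]] block [[478.  58.  34.]
 [514. -85.  34.]
 [483. -95.  34.]
 [445.  49.  34.]] pl [[505. 371.   8.]
 [353. 302.   8.]
 [345. 351.   8.]]
```

>>> carry_out --deltas '[{"delta_pos":[24,-33,0],"roll":0.1,"jaw":0},{"delta_pos":[48,-66,0],"roll":0.134,"jaw":0},{"delta_pos":[72,-100,0],"roll":0.134,"jaw":0},{"delta_pos":[97,-134,0],"roll":0.134,"jaw":0},{"delta_pos":[97,-134,0],"roll":0.134,"jaw":0}]' --grip_force 30

```text
time_s: 0.52
tcp_pos: [226.9, -441.5, 253.1]
eef_rot: [-0.001, 0.998, 0.07, 0.0]
force: [1.0, -0.8, 0.1]
width: 25.7
```

>>> carry_out --deltas '[{"delta_pos":[18,-34,0],"roll":0,"jaw":0},{"delta_pos":[36,-67,0],"roll":0,"jaw":0},{"delta_pos":[54,-101,0],"roll":0,"jaw":0},{"delta_pos":[72,-134,0],"roll":0,"jaw":0},{"delta_pos":[90,-168,0],"roll":0,"jaw":0}]'

```text
time_s: 0.93
tcp_pos: [290.6, -267.4, 253.2]
eef_rot: [0.0, 0.998, 0.067, -0.0]
force: [1.2, -0.9, 0.7]
width: -0.0
```

>>> carry_out --deltas '[{"delta_pos":[18,-34,0],"roll":0,"jaw":0},{"delta_pos":[36,-67,0],"roll":0,"jaw":0},{"delta_pos":[54,-101,0],"roll":0,"jaw":0},{"delta_pos":[72,-134,0],"roll":0,"jaw":0},{"delta_pos":[90,-168,0],"roll":0,"jaw":0}]'

```text
time_s: 1.35
tcp_pos: [357.2, -88.7, 253.4]
eef_rot: [0.0, 0.998, 0.067, 0.0]
force: [2.1, -0.3, 0.6]
width: 0.0
```

>>> carry_out --deltas '[{"delta_pos":[18,-34,0],"roll":0,"jaw":0},{"delta_pos":[36,-67,0],"roll":0,"jaw":0},{"delta_pos":[54,-101,0],"roll":0,"jaw":0},{"delta_pos":[72,-134,0],"roll":0,"jaw":0},{"delta_pos":[72,-134,0],"roll":0,"jaw":0}]'

```text
time_s: 1.77
tcp_pos: [411.8, 57.8, 253.7]
eef_rot: [-0.001, 0.998, 0.07, 0.001]
force: [-1.6, 0.2, -0.7]
width: -0.3
```

```bash
cat >> h.py <<'E'
def delta(x,y,z,st=None):
    st=st or r.read_state();q=st["eef_rot"];M=R.from_quat(np.r_[q[1:],q[0]]).as_matrix()
    print("tcp",st["tcp_pos"].round(1),"yaw",np.degrees(np.arctan2(M[1,0],M[0,0])).round(2),"t",round(st["time_s"],2),"-> delta",(M.T@(np.array([x,y,z])-st["tcp_pos"])).round(1))
def shot(n):
    a=r.read_camera("wrist");cv2.imwrite(f"pics/{n}.png",a[:,:,::-1]);return a
E
python3 - <<'E'
from h import *
delta(455,172,120)
E
```

```text
tcp [411.8  57.8 253.7] yaw 8.07 t 1.77 -> delta [  58.5 -106.8  134. ]
```

>>> carry_out --deltas '[{"delta_pos":[17,-32,0],"roll":0,"jaw":0},{"delta_pos":[34,-64,20],"roll":0,"jaw":0},{"delta_pos":[51,-96,50],"roll":0,"jaw":0},{"delta_pos":[58,-107,85],"roll":0,"jaw":0},{"delta_pos":[58,-107,115],"roll":0,"jaw":0}]'

```text
time_s: 2.18
tcp_pos: [453.8, 169.3, 136.2]
eef_rot: [-0.001, 0.998, 0.069, -0.0]
force: [-0.1, -0.7, -1.1]
width: -0.2
```

```bash
python3 - <<'E'
from h import *
delta(455,172,34)
shot("w1")
E
```

```text
tcp [453.8 169.3 136.2] yaw 7.92 t 2.18 -> delta [  1.5  -2.2 102.2]
```

View pics/w1.png

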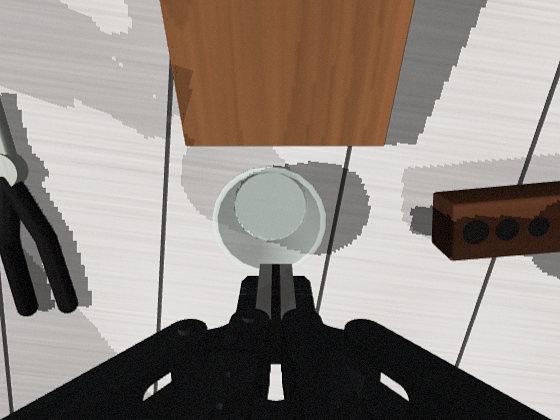

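The wrist view shows the dish rim around (270,219), roughly centred under the closed fingers, with the stand's low edge at (187,146)–(386,146) square to the tool. I check both by ray.

```bash
python3 - <<'E'
from h import *
c=cam("wrist")
print(ray(c,[(270,219),(214,219),(326,219),(270,168)],40).round(1)); e=ray(c,[(187,146),(386,146)],34);print(e.round(1),e.mean(0),np.linalg.norm(e[0]-e[1]))
E
```

```text
[[456.3 169.8  40. ]
 [451.6 203.4  40. ]
 [460.9 136.1  40. ]
 [487.3 173.9  40. ]]
[[492.4 223.7  34. ]
 [508.3 108.3  34. ]] [500.3400798 165.9959664  34.       ] 116.52243449883024
```

>>> carry_out --deltas '[{"delta_pos":[1,-2,30],"roll":0,"jaw":0},{"delta_pos":[1,-2,60],"roll":0,"jaw":0},{"delta_pos":[1,-2,85],"roll":0,"jaw":0},{"delta_pos":[1,-2,97],"roll":0,"jaw":0},{"delta_pos":[1,-2,97],"roll":0,"jaw":0}]'

```text
time_s: 2.65
tcp_pos: [453.4, 167.2, 40.1]
eef_rot: [0.0, 0.998, 0.067, -0.002]
force: [0.4, 0.4, -0.4]
width: 0.2
```

>>> carry_out --deltas '[{"delta_pos":[-7,0,0],"roll":0,"jaw":0},{"delta_pos":[-14,0,0],"roll":0,"jaw":0},{"delta_pos":[-21,0,0],"roll":0,"jaw":0},{"delta_pos":[-30,0,0],"roll":0,"jaw":0},{"delta_pos":[-40,0,0],"roll":0,"jaw":0}]'

```text
time_s: 3.07
tcp_pos: [414.3, 162.5, 42.1]
eef_rot: [-0.0, 0.998, 0.067, 0.001]
force: [1.6, -0.1, 1.1]
width: -0.1
```

>>> carry_out --deltas '[{"delta_pos":[-10,0,0],"roll":0,"jaw":0},{"delta_pos":[-20,0,0],"roll":0,"jaw":0},{"delta_pos":[-30,0,0],"roll":0,"jaw":0},{"delta_pos":[-36,0,0],"roll":0,"jaw":0},{"delta_pos":[-40,0,0],"roll":0,"jaw":0}]'

```text
time_s: 3.48
tcp_pos: [374.0, 157.1, 41.3]
eef_rot: [0.0, 0.998, 0.068, -0.0]
force: [0.5, 0.3, 1.4]
width: -0.1
```

>>> carry_out --deltas '[{"delta_pos":[2,0,0],"roll":0,"jaw":0},{"delta_pos":[6,0,-2],"roll":0,"jaw":0},{"delta_pos":[8,0,-30],"roll":0,"jaw":0},{"delta_pos":[8,0,-65],"roll":0,"jaw":0},{"delta_pos":[8,0,-100],"roll":0,"jaw":0}]'

```text
time_s: 3.9
tcp_pos: [382.7, 158.7, 142.3]
eef_rot: [-0.001, 0.998, 0.068, -0.001]
force: [1.2, -0.5, 1.2]
width: 0.0
```

```bash
python3 - <<'E'
from h import *
delta(460,-180,240)
a=r.read_camera("top");cv2.imwrite("pics/top1.png",cv2.resize(a[165:345,100:400,::-1],None,fx=2.6,fy=2.6))
shot("w2")
E
```

```text
tcp [382.7 158.7 142.3] yaw 7.76 t 3.9 -> delta [ 30.6 345.9 -98.2]
```

View pics/w2.png

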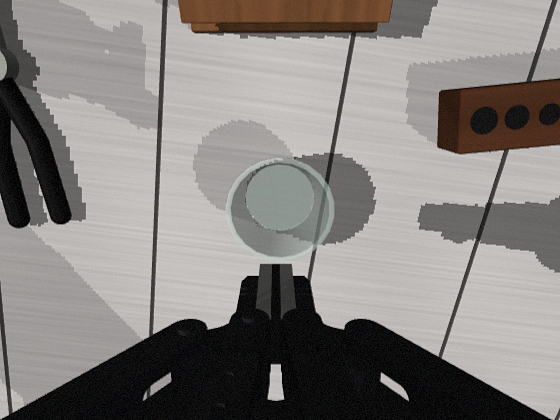

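The dish moved about 60 mm forward and stands upright, centre near (280,208). On to the board.

>>> carry_out --deltas '[{"delta_pos":[6,40,-20],"roll":0,"jaw":85},{"delta_pos":[13,80,-40],"roll":0,"jaw":85},{"delta_pos":[19,118,-58],"roll":0,"jaw":85},{"delta_pos":[25,157,-58],"roll":0,"jaw":85},{"delta_pos":[31,196,-58],"roll":0,"jaw":85}]'

```text
time_s: 4.42
tcp_pos: [440.3, -31.4, 200.6]
eef_rot: [0.0, 0.998, 0.067, 0.001]
force: [1.6, 0.0, 0.2]
width: 60.4
```

>>> carry_out --deltas '[{"delta_pos":[6,40,0],"roll":0.05,"jaw":85},{"delta_pos":[13,80,0],"roll":0.1,"jaw":85},{"delta_pos":[19,118,0],"roll":0.15,"jaw":85},{"delta_pos":[25,157,0],"roll":0.15,"jaw":85},{"delta_pos":[31,196,0],"roll":0.15,"jaw":85}]'

```text
time_s: 4.83
tcp_pos: [496.6, -221.6, 198.9]
eef_rot: [-0.0, 1.0, -0.008, -0.0]
force: [0.3, 0.6, 0.5]
width: 84.9
```

```bash
python3 - <<'E'
from h import *
delta(505,-245,200)
c=cam("wrist");a=shot("w3")
E
```

```text
tcp [ 496.6 -221.6  198.9] yaw -0.92 t 4.83 -> delta [ 8.8 23.3 -1.1]
```

View pics/w3.png

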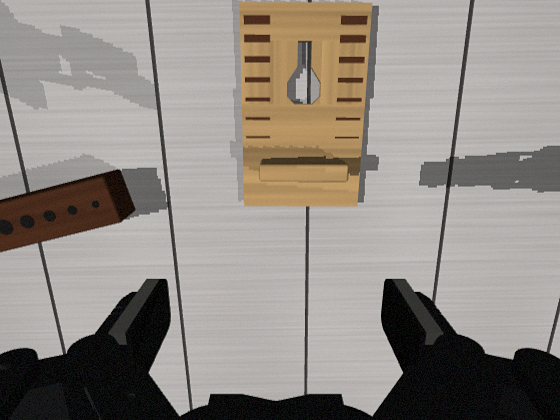

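The bar top spans (260,166)–(347,166) to (349,181)–(259,181). The board's near corners are (244,206) and (358,206), and the keyhole's wide part is near (304,88).

```bash
python3 - <<'E'
from h import *
st=r.read_state();c=cam("wrist",st)
a=cv2.imread("pics/w3.png");h=cv2.cvtColor(a,cv2.COLOR_BGR2HSV)
m=((h[:,:,0]>8)&(h[:,:,0]<25)&(h[:,:,1]>80)&(h[:,:,2]>60)).astype(np.uint8);m[:,:200]=0
k=cv2.findContours(m,0,2)[0];k=max(k,key=cv2.contourArea);q=cv2.approxPolyDP(k,8,True)[:,0];print(q.tolist())
P=ray(c,q,8);print(P.round(1),P.mean(0).round(1))
b=ray(c,[(260,165),(347,165),(349,181),(259,181)],36);print(b.round(1),b.mean(0).round(1),[np.linalg.norm(b[i]-b[i-1]).round(1) for i in range(4)])
g=b.mean(0);delta(g[0],g[1],100)
E
```

```text
[[240, 2], [244, 204], [356, 205], [371, 3]]
[[ 642.7 -207.1    8. ]
 [ 485.  -202.5    8. ]
 [ 481.8 -301.     8. ]
 [ 639.8 -305.5    8. ]] [ 562.3 -254.     8. ]
[[ 524.1 -219.    36. ]
 [ 522.6 -286.4   36. ]
 [ 509.9 -288.4   36. ]
 [ 511.5 -217.8   36. ]] [ 517.  -252.9   36. ] [np.float64(12.7), np.float64(67.4), np.float64(12.9), np.float64(70.6)]
tcp [ 497.2 -229.3  198.6] yaw -1.29 t 4.88 -> delta [20.3 23.  98.6]
```

>>> carry_out --deltas '[{"delta_pos":[10,7,30],"roll":0,"jaw":85},{"delta_pos":[18,14,60],"roll":0,"jaw":85},{"delta_pos":[19,14,90],"roll":0,"jaw":85},{"delta_pos":[19,14,95],"roll":0,"jaw":85},{"delta_pos":[19,14,95],"roll":0,"jaw":85}]'

```text
time_s: 5.3
tcp_pos: [514.2, -232.9, 102.6]
eef_rot: [-0.001, 1.0, -0.007, -0.002]
force: [0.6, -0.2, 0.7]
width: 85.0
```

```bash
python3 - <<'E'
from h import *
r.read_camera("top");delta(516.5,-245,32)
st=r.read_state();c=cam("wrist",st);a=shot("w4")
E
```

```text
tcp [ 515.1 -233.1  104.4] yaw -0.85 t 5.35 -> delta [ 1.7 12.  72.4]
```

View pics/w4.png

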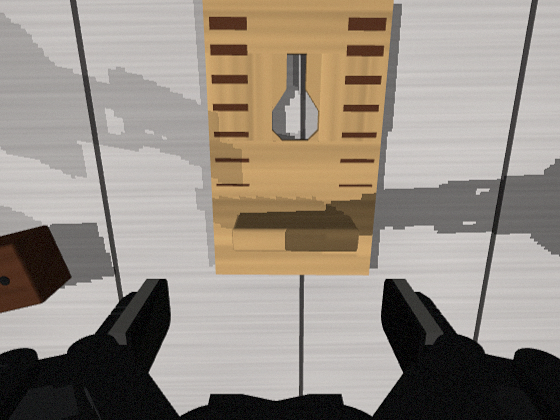

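The bar's top is at about (233,229)–(358,250), centred right of the finger midline at 276. I measure it from this settled pose.

```bash
python3 - <<'E'
from h import *
st=r.read_state();c=cam("wrist",st)
b=ray(c,[(233,229),(358,231),(358,251),(233,249)],36);print(b.round(1),[np.linalg.norm(b[i]-b[i-1]).round(1) for i in range(4)])
e=ray(c,[(216,274),(369,275),(203,0),(396,0)],8);print(e.round(1));g=b.mean(0);print(g)
delta(g[0],g[1],32,st)
E
```

```text
[[ 524.  -211.    36. ]
 [ 521.8 -279.6   36. ]
 [ 509.9 -280.2   36. ]
 [ 512.2 -210.4   36. ]] [np.float64(11.9), np.float64(68.6), np.float64(11.9), np.float64(69.8)]
[[ 482.7 -194.8    8. ]
 [ 480.5 -294.9    8. ]
 [ 641.8 -198.     8. ]
 [ 640.3 -299.3    8. ]]
[ 516.97004436 -245.298109     36.        ]
tcp [ 515.6 -233.4  105.5] yaw -0.85 t 5.4 -> delta [ 1.5 11.9 73.5]
```

>>> carry_out --deltas '[{"delta_pos":[1.5,6,0],"roll":0.008,"jaw":85},{"delta_pos":[1.5,12,10],"roll":0.008,"jaw":85},{"delta_pos":[1.5,12,35],"roll":0.008,"jaw":85},{"delta_pos":[1.5,12,60],"roll":0.008,"jaw":85},{"delta_pos":[1.5,12,72],"roll":0.008,"jaw":85}]'

```text
time_s: 5.82
tcp_pos: [515.5, -246.1, 30.4]
eef_rot: [-0.0, 1.0, -0.012, -0.001]
force: [0.2, -0.2, 0.0]
width: 84.9
```

>>> carry_out --deltas '[{"delta_pos":[0,0,0],"roll":0,"jaw":85},{"delta_pos":[0,0,0],"roll":0,"jaw":60},{"delta_pos":[0,0,0],"roll":0,"jaw":60},{"delta_pos":[0,0,0],"roll":0,"jaw":60},{"delta_pos":[0,0,0],"roll":0,"jaw":60}]' --grip_force 60

```text
time_s: 6.23
tcp_pos: [517.1, -245.8, 33.7]
eef_rot: [0.0, 1.0, -0.012, 0.001]
force: [-2.3, 0.2, 10.1]
width: 68.3
```

>>> carry_out --deltas '[{"delta_pos":[0,0,-4],"roll":0,"jaw":60},{"delta_pos":[0,0,-10],"roll":0,"jaw":60},{"delta_pos":[0,0,-20],"roll":0,"jaw":60},{"delta_pos":[0,0,-35],"roll":0,"jaw":60},{"delta_pos":[0,0,-50],"roll":0,"jaw":60}]'

```text
time_s: 6.65
tcp_pos: [516.3, -245.4, 83.5]
eef_rot: [-0.0, 1.0, -0.011, -0.0]
force: [1.0, -0.8, -1.6]
width: 68.5
```

```bash
python3 - <<'E'
from h import *
r.read_camera("top");s=r.read_state();print(s["tcp_pos"],s["force"],s["wrist_torque"],s["width"]);a=shot("w5")
E
```

```text
[ 517.62579851 -245.85955569   86.43321874] [ 3.628908   -0.41092346  1.18329203] [-0.12196087 -0.06124993  0.03806231] 68.50706870674819
```

View pics/w5.png

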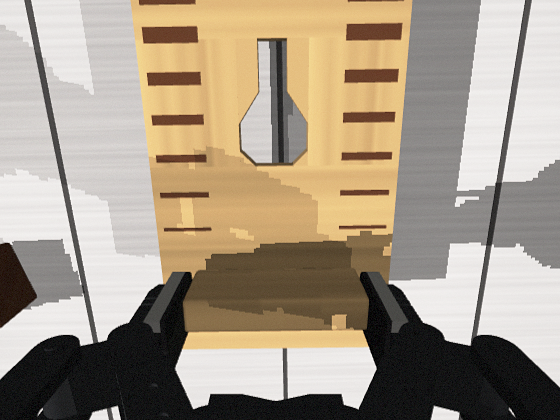

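Gripped at 68.5 mm with the board lifted. The keyhole's wide bottom is at (274,164), the slot end at (272,38), the bar top's edges at rows ~271 and 330, and the board's rear edge at row 348. I fit the board's pitch in the tool frame.

```bash
cat > pitch.py <<'E'
from h import *
from scipy.optimize import least_squares
def pitch(rows,bx,bz):
    i=r.camera_info("wrist");K=i["intrinsics"];H=np.linalg.inv(i["hand_eye"]);bx=np.array(bx,float);bz=np.array(bz,float)
    def f(p):
        t,X,Z=p  # nose-down pitch t; board origin (underside) in tool coordinates
        P=np.c_[X+bx*np.cos(t)-bz*np.sin(t)*1,0*bx,Z+bx*np.sin(t)-bz*np.cos(t),1+0*bx]  # tool z is down
        P[:,0]=X+bx*np.cos(t)+bz*np.sin(t)
        q=(H@P.T)[:3];q=K@q;return q[1]/q[2]-rows
    s=least_squares(f,[0,45,32]);print("nose-down deg",np.degrees(s.x[0]).round(2),"X,Z",s.x[1:].round(1),"res",s.fun.round(1));return s.x
if __name__=="__main__":
    pitch(np.array([38,164,271,330,348]),[53.5,6.5,-38,-52,-80],[8,8,36,36,8])
E
python3 pitch.py
```

```text
nose-down deg 9.06 X,Z [44.9 40.8] res [  1.8  -5.7  11.6 -10.7   2.9]
```

```bash
python3 - <<'E'
from pitch import *
pitch(np.array([38,164,330,348]),[53.5,6.5,-52,-80],[8,8,36,8])
pitch(np.array([38,164,348]),[53.5,6.5,-80],[8,8,8])
a=cv2.imread("pics/w5.png");print(a[255:352:3,300].tolist())
cv2.imwrite("pics/w5c.png",cv2.resize(a[220:400,130:430],None,fx=2.6,fy=2.6))
E
```

```text
nose-down deg 1.95 X,Z [44.3 36.3] res [-0.  0. -0.  0.]
nose-down deg 1.95 X,Z [44.3 36.3] res [-0.  0.  0.]
[[43, 67, 85], [51, 75, 94], [53, 75, 96], [50, 76, 91], [50, 76, 92], [52, 78, 95], [56, 82, 100], [53, 79, 95], [53, 75, 92], [50, 73, 93], [47, 71, 90], [45, 74, 89], [49, 75, 92], [48, 73, 91], [53, 77, 97], [63, 92, 112], [55, 85, 105], [56, 82, 103], [58, 83, 100], [50, 77, 95], [67, 94, 118], [73, 109, 136], [69, 105, 134], [67, 103, 129], [74, 109, 134], [87, 127, 158], [134, 200, 236], [132, 198, 235], [131, 193, 233], [137, 201, 236], [137, 203, 238], [206, 222, 233], [230, 231, 233]]
```

View pics/w5c.png

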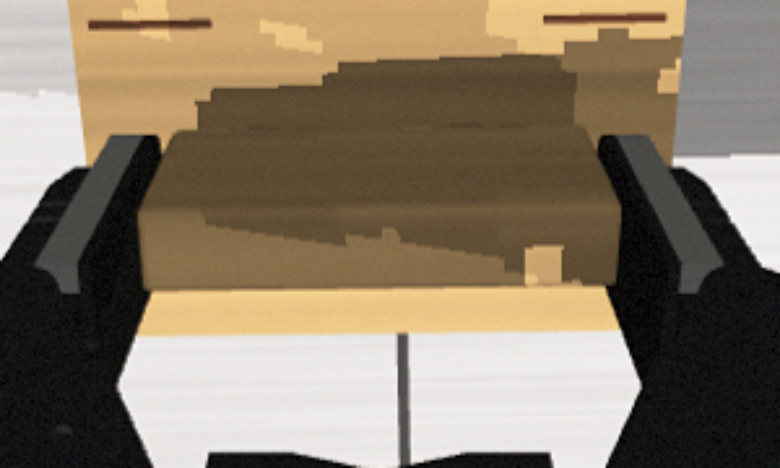

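The crop clears it up: the bar's front face base is at row 270, its top edges at 300 and 331. The board is about 2° nose-down, origin at tool X≈44, Z≈36. Now I lift above the jar and carry it to the stand.

>>> carry_out --deltas '[{"delta_pos":[0,0,-25],"roll":0,"jaw":60},{"delta_pos":[0,-5,-60],"roll":0,"jaw":60},{"delta_pos":[0,-20,-95],"roll":0,"jaw":60},{"delta_pos":[0,-45,-115],"roll":0,"jaw":60},{"delta_pos":[0,-78,-120],"roll":0,"jaw":60}]' --grip_force 100

```text
time_s: 7.17
tcp_pos: [519.1, -168.7, 205.6]
eef_rot: [0.001, 1.0, -0.013, 0.002]
force: [1.4, 0.3, -1.9]
width: 67.5
```

>>> carry_out --deltas '[{"delta_pos":[0,-33,0],"roll":0,"jaw":60},{"delta_pos":[0,-66,0],"roll":0,"jaw":60},{"delta_pos":[0,-99,0],"roll":0,"jaw":60},{"delta_pos":[0,-132,0],"roll":0,"jaw":60},{"delta_pos":[0,-165,0],"roll":0,"jaw":60}]'

```text
time_s: 7.58
tcp_pos: [521.6, -1.1, 202.2]
eef_rot: [0.0, 1.0, -0.012, -0.0]
force: [0.4, -0.3, -1.4]
width: 67.3
```

>>> carry_out --deltas '[{"delta_pos":[0,-33,0],"roll":-0.04,"jaw":60},{"delta_pos":[0,-66,0],"roll":-0.08,"jaw":60},{"delta_pos":[0,-99,0],"roll":-0.12,"jaw":60},{"delta_pos":[0,-132,0],"roll":-0.159,"jaw":60},{"delta_pos":[0,-155,0],"roll":-0.159,"jaw":60}]'

```text
time_s: 8.0
tcp_pos: [525.0, 155.5, 202.2]
eef_rot: [-0.0, 0.998, 0.07, -0.0]
force: [0.0, 0.2, -1.7]
width: 67.4
```

```bash
python3 - <<'E'
from h import *
r.read_camera("top");s=r.read_state();print(s["force"],s["width"]);delta(528.3,173.9,150)
E
```

```text
[-4.10132712  5.21171169 -2.68626809] 67.2206554840606
tcp [524.5 159.4 202.5] yaw 8.15 t 8.05 -> delta [  5.8 -13.7  52.5]
```

>>> carry_out --deltas '[{"delta_pos":[2,-6,15],"roll":0,"jaw":60},{"delta_pos":[5,-13,35],"roll":0,"jaw":60},{"delta_pos":[5.5,-15,48],"roll":0,"jaw":60},{"delta_pos":[5.5,-15,52],"roll":0,"jaw":60},{"delta_pos":[5.5,-15,52],"roll":0,"jaw":60}]'

```text
time_s: 8.47
tcp_pos: [528.4, 167.6, 149.3]
eef_rot: [0.0, 0.998, 0.068, -0.001]
force: [-0.4, 0.0, -2.5]
width: 67.5
```

```bash
python3 - <<'E'
from h import *
r.read_camera("top");r.read_camera("top");delta(528.3,173.9,150);s=r.read_state();print(s["tcp_pos"]);a=shot("w6");print(r.read_state()["tcp_pos"],r.read_state()["eef_rot"])
E
```

```text
tcp [529.2 167.7 150.8] yaw 7.75 t 8.57 -> delta [-0.1 -6.3  0.8]
[529.21675422 167.65999458 150.80420848]
[529.39063379 167.70393427 151.06910714] [-3.65379434e-05  9.97715876e-01  6.75488772e-02  4.22226684e-04]
```

View pics/w6.png

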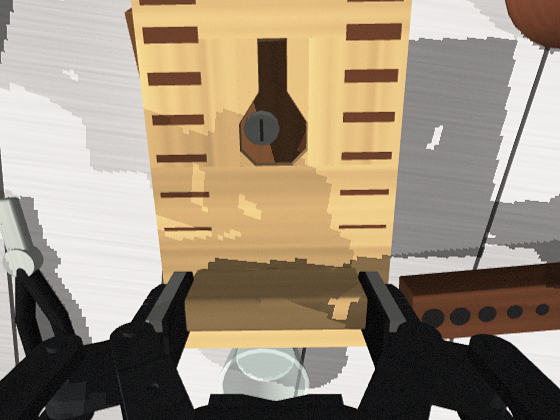

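The screw head shows through the wide part of the keyhole at (262,128), left of the hole's middle (274). The board's pitch is unchanged. Ray onto head height:

```bash
python3 - <<'E'
from h import *
st=r.read_state();K,M,o=cam("wrist",st);c=(K,M,o)
h=ray(c,(262,128),84.9)[0];print("head",h)
q=st["eef_rot"];T=R.from_quat(np.r_[q[1:],q[0]]).as_matrix();print("head in tool",T.T@(h-st["tcp_pos"]))
i=r.camera_info("wrist");print("hole y in tool at slot/hole px 273 (Z~30)");H=i["hand_eye"];
for u,v,Z in((272,60,27),(273.5,128,28.5),(277,300,0)):
    d=H[:3,:3]@np.linalg.inv(K)@[u,v,1];o=H[:3,3];print((o+d*(Z-o[2])/d[2]).round(1))
E
```

```text
head [590.37347824 181.84031088  84.9       ]
head in tool [62.27566584 -5.78649318 66.22199892]
hole y in tool at slot/hole px 273 (Z~30)
[90.1 -0.4 27. ]
[65.3  0.1 28.5]
[5.4 1.5 0. ]
```

>>> carry_out --deltas '[{"delta_pos":[-1,-3,0],"roll":0,"jaw":60},{"delta_pos":[-1,-5.8,6],"roll":0,"jaw":60},{"delta_pos":[-1,-5.8,12],"roll":0,"jaw":60},{"delta_pos":[-1,-5.8,17],"roll":0,"jaw":60},{"delta_pos":[-1,-5.8,19],"roll":0,"jaw":60}]' --grip_force 40

```text
time_s: 9.03
tcp_pos: [526.8, 173.5, 130.2]
eef_rot: [0.0, 0.998, 0.068, -0.001]
force: [0.6, 0.1, -1.4]
width: 67.7
```

>>> carry_out --deltas '[{"delta_pos":[0,0,2],"roll":0,"jaw":60},{"delta_pos":[-0.5,0,5],"roll":0,"jaw":60},{"delta_pos":[-1,0,8],"roll":0,"jaw":60},{"delta_pos":[-2,0,11],"roll":0,"jaw":60},{"delta_pos":[-2.7,0,14],"roll":0,"jaw":60}]'

```text
time_s: 9.45
tcp_pos: [525.1, 173.4, 117.5]
eef_rot: [-0.0, 0.998, 0.068, 0.001]
force: [1.0, -0.5, 5.7]
width: 67.8
```

```bash
python3 - <<'E'
from h import *
s=r.read_state();print(s["tcp_pos"],s["force"],s["width"]);a=shot("w7")
E
```

```text
[525.10258486 173.39172151 117.48302392] [ 1.02127302 -0.47027299  5.68308723] 67.77948273384216
```

View pics/w7.png

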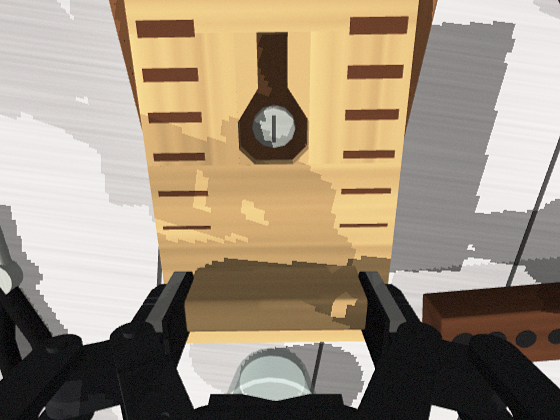

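Head (274,126) is centred in the hole (273,127), and the board is pivoting with about 6 N. I continue down.

>>> carry_out --deltas '[{"delta_pos":[-0.5,0,4],"roll":0,"jaw":60},{"delta_pos":[-1,0,8],"roll":0,"jaw":60},{"delta_pos":[-1.5,0,12],"roll":0,"jaw":60},{"delta_pos":[-1.5,0,16],"roll":0,"jaw":60},{"delta_pos":[-1.5,0,20],"roll":0,"jaw":60}]'

```text
time_s: 9.92
tcp_pos: [522.9, 173.4, 97.4]
eef_rot: [-0.0, 0.998, 0.068, 0.0]
force: [-3.8, 0.8, 5.9]
width: 67.2
```

>>> carry_out --deltas '[{"delta_pos":[0,0,4],"roll":0,"jaw":60},{"delta_pos":[0,0,8],"roll":0,"jaw":60},{"delta_pos":[0.5,0,11],"roll":0,"jaw":60},{"delta_pos":[0.5,0,13],"roll":0,"jaw":60},{"delta_pos":[0.7,0,14],"roll":0,"jaw":60}]' --grip_force 25

```text
time_s: 10.33
tcp_pos: [523.4, 173.5, 83.2]
eef_rot: [-0.0, 0.998, 0.068, -0.0]
force: [-6.2, 0.7, 6.2]
width: 67.6
```

```bash
cat > look.py <<'E'
import sys
from h import *
s=r.read_state();print(s["tcp_pos"],s["force"],s["wrist_torque"],s["width"],s["time_s"]);a=shot(sys.argv[1])
h=cv2.cvtColor(a,cv2.COLOR_RGB2HSV)
# rows of the gauge lines (both sides) and columns of the board edges by colour
for u in (170,165,374,380):
    col=a[:300,u].astype(int);dark=(col.sum(1)<260)&(col[:,0]>col[:,2]+20)
    e=np.flatnonzero(np.diff(np.r_[0,dark.astype(int),0]));print(u,e.tolist())
print("hole col",[ (v,np.flatnonzero(a[v,200:350].astype(int).sum(1)<300)[[0,-1]]+200) for v in (60,120) if (a[v,200:350].astype(int).sum(1)<300).any()])
E
python3 look.py w8
```

```text
[523.41671833 173.52269488  83.16101311] [-6.18355347  0.72769577  6.21266664] [0.20242805 0.27585854 0.28595092] 67.56551814971647 10.3333
170 [0, 6, 47, 63, 99, 111, 144, 152, 182, 187, 215, 218]
165 [0, 6, 47, 63, 99, 110, 144, 151, 182, 187, 215, 218, 283, 284]
374 [46, 62, 98, 110, 143, 150, 182, 186, 215, 217]
380 [0, 6, 46, 62, 98, 110, 143, 150, 182, 186, 215, 217]
hole col [(60, array([256, 291])), (120, array([234, 316]))]
```

>>> carry_out --deltas '[{"delta_pos":[0,0,1],"roll":0,"jaw":60},{"delta_pos":[0,0,2],"roll":0,"jaw":60},{"delta_pos":[0,0,3],"roll":0,"jaw":60},{"delta_pos":[0,0,3],"roll":0,"jaw":60}]'

```text
time_s: 10.72
tcp_pos: [523.6, 173.4, 80.2]
eef_rot: [-0.0, 0.998, 0.068, -0.0]
force: [-5.2, 1.2, 5.4]
width: 67.3
```

```bash
python3 look.py w9; python3 - <<'E'
from pitch import *
a=cv2.imread("pics/w9.png").astype(int);print(a[0:240:6,273].sum(1).tolist())
E
```

```text
[523.64228774 173.42739735  80.23407997] [-5.15269213  1.20507976  5.36864204] [0.34921017 0.10419865 0.31432586] 67.34028176907327 10.7167
170 [0, 5, 46, 62, 99, 110, 144, 151, 182, 187, 215, 217]
165 [0, 5, 46, 62, 99, 110, 144, 151, 182, 187, 215, 217, 283, 284]
374 [44, 61, 98, 109, 143, 150, 181, 185, 214, 216, 271, 272]
380 [0, 3, 44, 61, 98, 109, 143, 150, 181, 186, 214, 216]
hole col [(60, array([256, 291])), (120, array([233, 316]))]
[172, 177, 181, 190, 184, 181, 155, 177, 166, 170, 136, 183, 190, 188, 189, 176, 324, 311, 631, 588, 228, 233, 252, 239, 236, 231, 579, 418, 404, 424, 424, 430, 447, 456, 453, 450, 446, 480, 533, 404]
```

```bash
cat > tilt.py <<'E'
import sys
from pitch import *
def rows(f,u=170):
    a=cv2.imread(f).astype(int)[:260,u,::-1];d=(a.sum(1)<260)&(a[:,0]>a[:,2]+20)
    e=np.flatnonzero(np.diff(np.r_[0,d.astype(int),0])).reshape(-1,2);return e[(e[:,0]>10)].mean(1)
p=np.array([np.radians(1.95),44.3,36.3]);i=r.camera_info("wrist");K=i["intrinsics"];H=i["hand_eye"]
def bx(v):  # board x of a row at z=8, board posed as in w5
    n=np.array([np.sin(p[0]),-np.cos(p[0])]);ex=np.array([np.cos(p[0]),np.sin(p[0])])
    d=(H[:3,:3]@np.linalg.inv(K)@[170,v,1])[[0,2]];o=H[[0,2],3];b=p[1:]+8*n
    return ((o+d*(n@(b-o))/(n@d))-b)@ex
r5=rows("pics/w5.png");B=[bx(v) for v in r5];print("lines",np.round(B,1))
for f in sys.argv[1:]:
    v=rows(f);print(f,v);k=min(len(v),len(B));t=pitch(v[-k:],B[-k:],[8]*k)
E
python3 tilt.py pics/w5.png pics/w7.png pics/w8.png pics/w9.png
```

```text
lines [ 54.4  39.   23.6   8.6  -6.7 -21.6]
pics/w5.png [ 35.   79.  120.5 158.5 195.5 229.5]
nose-down deg 1.95 X,Z [44.3 36.3] res [ 0. -0. -0. -0.  0.  0.]
pics/w7.png [ 28.5  75.  117.5 157.5 194.  228. ]
nose-down deg -1.78 X,Z [46.  33.5] res [-0.  -0.1  0.5 -0.6  0.2  0. ]
pics/w8.png [ 55.  105.  148.  184.5 216.5]
nose-down deg -19.59 X,Z [54.9 18.7] res [-0.1  0.5 -0.6  0.3 -0. ]
pics/w9.png [ 54.  104.5 147.5 184.5 216. ]
nose-down deg -20.44 X,Z [55.3 17.5] res [-0.1  0.4 -0.4  0.   0.1]
```

>>> carry_out --deltas '[{"delta_pos":[0,0,1],"roll":0,"jaw":60},{"delta_pos":[0,0,2],"roll":0,"jaw":60},{"delta_pos":[0,0,3],"roll":0,"jaw":60},{"delta_pos":[0,0,4],"roll":0,"jaw":60},{"delta_pos":[0,0,4],"roll":0,"jaw":60}]'

```text
time_s: 11.18
tcp_pos: [523.8, 173.5, 79.5]
eef_rot: [0.001, 0.998, 0.068, 0.001]
force: [-32.4, -13.3, 80.0]
width: 67.1
```

```bash
python3 look.py w10|head -1; python3 tilt.py pics/w10.png
```

```text
[523.81054552 173.52091483  79.52210295] [-32.38962528 -13.25256655  80.01511701] [-2.02198306  5.64618536  0.21893424] 67.14246308430772 11.1833
lines [ 54.4  39.   23.6   8.6  -6.7 -21.6]
pics/w10.png [ 54.  104.5 148.  184.5 216.5]
nose-down deg -20.33 X,Z [55.2 17.3] res [-0.1  0.6 -0.7  0.3 -0. ]
```

The 80 N acts along the face normal at the predicted height, so the board is flat on the face. I back off the over-press and then push it down the slope.

>>> carry_out --deltas '[{"delta_pos":[0,0,-2],"roll":0,"jaw":60},{"delta_pos":[0,0,-3],"roll":0,"jaw":60},{"delta_pos":[0,0,-3.2],"roll":0,"jaw":60},{"delta_pos":[0,0,-3.2],"roll":0,"jaw":60}]'

```text
time_s: 11.57
tcp_pos: [523.7, 173.4, 79.8]
eef_rot: [-0.0, 0.998, 0.068, 0.0]
force: [-6.8, 0.6, 10.5]
width: 67.5
```

>>> carry_out --deltas '[{"delta_pos":[-2,0,0.8],"roll":0,"jaw":60},{"delta_pos":[-4,0,1.6],"roll":0,"jaw":60},{"delta_pos":[-6,0,2.4],"roll":0,"jaw":60},{"delta_pos":[-8,0,3.2],"roll":0,"jaw":60},{"delta_pos":[-8,0,3.2],"roll":0,"jaw":60}]'

```text
time_s: 11.98
tcp_pos: [516.6, 172.4, 76.9]
eef_rot: [-0.0, 0.998, 0.068, 0.001]
force: [-1.3, -0.1, 8.0]
width: 67.2
```

```bash
python3 look.py w11; python3 tilt.py pics/w11.png
```

```text
[516.62000717 172.37264306  76.92056097] [-1.29182088 -0.09971329  8.00487936] [ 0.34977646 -0.70542515  0.0429058 ] 67.24436205493268 11.9833
170 [0, 5, 45, 62, 99, 110, 144, 151, 182, 187, 214, 217]
165 [0, 4, 45, 62, 99, 110, 144, 151, 182, 187, 214, 217]
374 [44, 61, 98, 109, 143, 150, 181, 185, 214, 216]
380 [0, 3, 44, 61, 98, 109, 143, 150, 181, 185, 214, 216, 276, 277]
hole col [(60, array([256, 292])), (120, array([233, 316]))]
lines [ 54.4  39.   23.6   8.6  -6.7 -21.6]
pics/w11.png [ 53.5 104.5 147.5 184.5 215.5]
nose-down deg -21.92 X,Z [55.7 16.1] res [-0.1  0.4 -0.3 -0.1  0.1]
```

>>> carry_out --deltas '[{"delta_pos":[-3,0,1.2],"roll":0,"jaw":60},{"delta_pos":[-6,0,2.4],"roll":0,"jaw":60},{"delta_pos":[-9,0,3.6],"roll":0,"jaw":60},{"delta_pos":[-12,0,4.8],"roll":0,"jaw":60},{"delta_pos":[-14,0,5.6],"roll":0,"jaw":60}]'

```text
time_s: 12.45
tcp_pos: [502.9, 170.5, 71.3]
eef_rot: [-0.0, 0.998, 0.068, 0.001]
force: [1.1, 0.2, 9.3]
width: 67.2
```

>>> carry_out --deltas '[{"delta_pos":[-2,0,0.8],"roll":0,"jaw":60},{"delta_pos":[-4,0,1.6],"roll":0,"jaw":60},{"delta_pos":[-5,0,2],"roll":0,"jaw":60},{"delta_pos":[-6,0,2.4],"roll":0,"jaw":60},{"delta_pos":[-6,0,2.4],"roll":0,"jaw":60}]'

```text
time_s: 12.87
tcp_pos: [496.9, 169.7, 68.9]
eef_rot: [-0.0, 0.998, 0.068, 0.001]
force: [-1.0, 0.7, 8.9]
width: 67.1
```

```bash
python3 look.py w12|head -2; python3 tilt.py pics/w12.png
```

```text
[496.90093938 169.65628406  68.87065418] [-1.03071617  0.65411488  8.88316144] [ 0.34385638 -0.76733181  0.00961054] 67.14603859266636 12.8667
170 [0, 5, 45, 62, 99, 110, 144, 151, 181, 186, 214, 217]
lines [ 54.4  39.   23.6   8.6  -6.7 -21.6]
pics/w12.png [ 53.5 104.5 147.5 183.5 215.5]
nose-down deg -21.64 X,Z [55.7 16.8] res [-0.   0.3 -0.6  0.6 -0.2]
```

>>> carry_out --deltas '[{"delta_pos":[-0.7,0,0.3],"roll":0,"jaw":60},{"delta_pos":[-1.4,0,0.6],"roll":0,"jaw":60},{"delta_pos":[-2.1,0,0.8],"roll":0,"jaw":60},{"delta_pos":[-2.1,0,0.8],"roll":0,"jaw":60}]'

```text
time_s: 13.25
tcp_pos: [494.8, 169.3, 68.0]
eef_rot: [-0.0, 0.998, 0.068, 0.001]
force: [0.2, 0.9, 7.4]
width: 67.2
```

>>> carry_out --deltas '[{"delta_pos":[-0.7,0,0.3],"roll":0,"jaw":60},{"delta_pos":[-1.4,0,0.6],"roll":0,"jaw":60},{"delta_pos":[-1.4,0,0.6],"roll":0,"jaw":60}]'

```text
time_s: 13.5
tcp_pos: [493.9, 169.3, 67.7]
eef_rot: [-0.0, 0.998, 0.068, 0.001]
force: [2.3, 0.7, 8.9]
width: 67.1
```

```bash
python3 look.py w13; python3 tilt.py pics/w13.png
```

```text
[493.90983381 169.25782944  67.65876529] [2.25406165 0.69559425 8.87348712] [ 0.29791939 -1.28750789 -0.04144552] 67.07542490807812 13.5
170 [0, 5, 45, 62, 99, 110, 143, 151, 181, 187, 214, 217]
165 [0, 5, 45, 62, 99, 110, 143, 151, 181, 187, 214, 217]
374 [44, 61, 98, 109, 143, 150, 181, 185, 214, 216]
380 [0, 3, 44, 61, 98, 109, 143, 150, 181, 185, 214, 216]
hole col [(60, array([256, 294])), (120, array([233, 313]))]
lines [ 54.4  39.   23.6   8.6  -6.7 -21.6]
pics/w13.png [ 53.5 104.5 147.  184.  215.5]
nose-down deg -21.07 X,Z [55.6 17.2] res [-0.   0.2 -0.2  0.1 -0. ]
```

View pics/w13.png

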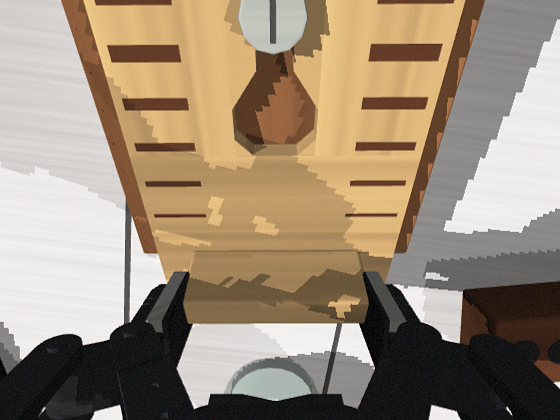

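The head (272,15) sits over the narrow slot, board straight between the face's edges. A last firm nudge until the force rises clearly, then release.

>>> carry_out --deltas '[{"delta_pos":[-0.7,0,0.3],"roll":0,"jaw":60},{"delta_pos":[-1.4,0,0.6],"roll":0,"jaw":60},{"delta_pos":[-1.4,0,0.6],"roll":0,"jaw":60}]'

```text
time_s: 13.8
tcp_pos: [493.7, 169.3, 67.6]
eef_rot: [-0.001, 0.998, 0.068, 0.003]
force: [8.4, 1.2, 10.5]
width: 66.9
```

The slot end is reached: 1.4 mm commanded gave 0.2 mm of motion, and the force rose to 8 N. Releasing.

>>> carry_out --deltas '[{"delta_pos":[0.5,0,-0.5],"roll":0,"jaw":72},{"delta_pos":[0.5,0,-0.5],"roll":0,"jaw":85},{"delta_pos":[0.5,0,-0.5],"roll":0,"jaw":85},{"delta_pos":[0.5,0,-0.5],"roll":0,"jaw":85},{"delta_pos":[0.5,0,-0.5],"roll":0,"jaw":85}]'

```text
time_s: 14.22
tcp_pos: [491.4, 168.7, 66.6]
eef_rot: [0.0, 0.998, 0.068, -0.0]
force: [-0.3, 0.3, -0.7]
width: 85.1
```

>>> carry_out --deltas '[{"delta_pos":[0,0,-8],"roll":0,"jaw":85},{"delta_pos":[0,0,-18],"roll":0,"jaw":85},{"delta_pos":[0,0,-35],"roll":0,"jaw":85},{"delta_pos":[0,0,-65],"roll":0,"jaw":85},{"delta_pos":[0,0,-100],"roll":0,"jaw":85}]'

```text
time_s: 14.63
tcp_pos: [490.8, 168.8, 167.8]
eef_rot: [-0.0, 0.998, 0.068, -0.001]
force: [0.9, -0.0, 1.5]
width: 84.8
```

>>> carry_out --deltas '[{"delta_pos":[0,0,-20],"roll":0,"jaw":85},{"delta_pos":[0,0,-30],"roll":0,"jaw":85},{"delta_pos":[0,0,-30],"roll":0,"jaw":85},{"delta_pos":[0,0,-30],"roll":0,"jaw":85},{"delta_pos":[0,0,-30],"roll":0,"jaw":85}]'

```text
time_s: 15.05
tcp_pos: [491.2, 168.5, 195.9]
eef_rot: [0.0, 0.998, 0.068, -0.001]
force: [-1.6, -0.2, -0.7]
width: 85.1
```

```bash
python3 - <<'E'
from h import *
r.read_camera("top");s=r.read_state();print(s["tcp_pos"],s["force"],s["width"]);c=cam("wrist",s);a=shot("w14");np.savez("w14.npz",K=c[0],M=c[1],o=c[2])
h=cv2.cvtColor(a,cv2.COLOR_RGB2HSV)
# predicted pixels of the hung board and where the light-wood contour really is
L=np.array([503.3,170.5,34]);al,t=np.radians(7.8),np.radians(22)
F=np.c_[[np.cos(al)*np.cos(t),np.sin(al)*np.cos(t),np.sin(t)],[-np.sin(al),np.cos(al),0],[-np.cos(al)*np.sin(t),-np.sin(al)*np.sin(t),np.cos(t)]]
f=lambda P:proj(c,L+(F@np.array(P,float).T).T)
print("pred corners",f([[-30,50,8],[-30,-50,8],[130,-50,8],[130,50,8]]).round(),"head",f([[100,0,14.5]]).round(),"hole low edge",f([[56.5,0,8]]).round(),"bar top",f([[-2,35,36],[-2,-35,36],[12,-35,36],[12,35,36]]).round())
m=((h[:,:,0]>10)&(h[:,:,0]<26)&(h[:,:,1]>90)&(h[:,:,2]>130)).astype(np.uint8)
m=cv2.morphologyEx(m,cv2.MORPH_CLOSE,np.ones((9,9)))
k=max(cv2.findContours(m,0,2)[0],key=cv2.contourArea);print(cv2.approxPolyDP(k,6,True)[:,0].tolist())
E
```

```text
[491.11961113 168.5601143  195.71106938] [0.87632933 0.07304582 0.07782696] 84.89930972892184
pred corners [[213. 219.]
 [335. 219.]
 [366.  -6.]
 [181.  -6.]] head [[273.  56.]] hole low edge [[274. 120.]] bar top [[225. 214.]
 [323. 214.]
 [325. 199.]
 [223. 199.]]
[[183, 0], [198, 118], [188, 117], [215, 218], [335, 218], [338, 204], [324, 203], [321, 180], [340, 185], [351, 175], [343, 162], [353, 163], [345, 158], [346, 146], [355, 149], [347, 132], [358, 129], [349, 117], [360, 117], [352, 94], [363, 97], [354, 79], [365, 0]]
```

```bash
python3 - <<'E'
from h import *
d=ray(cam("top"),[(0,0)],40)
a=r.read_camera("top");g=cv2.cvtColor(cv2.resize(a[240:330,170:270],None,fx=4,fy=4,interpolation=cv2.INTER_CUBIC),cv2.COLOR_RGB2GRAY)
q=cv2.HoughCircles(g,cv2.HOUGH_GRADIENT,1,80,param1=80,param2=20,minRadius=40,maxRadius=60)
if q is not None:
    for x,y,R_ in q[0]: print("dish?",ray(cam("top"),(x/4+170,y/4+240),40).round(),R_/4)
w2=cam("wrist",dict(tcp_pos=np.array([382.7,158.7,142.3]),eef_rot=np.array([-.001,.998,.068,-.001])))
print("dish from w2",ray(w2,(280,208),40).round())
print(r.finish_job())
E
```

```text
dish from w2 [[393. 157.  40.]]
the job is handed in; nothing more can be done
None
```

The board is hung on the screw and released, and the job is handed in at about 15 s of robot time. `finish_job` gives no verdict, so I don't know the judged result.

- **Dish:** I dragged it about 60 mm towards the robot with closed fingers inside it. The wrist camera then put its centre at about (393, 157) mm, roughly 110 mm in front of the low edge, standing upright.
- **Board:** I gripped it by the ends of its bar, carried it over the jar and set the keyhole over the screw head. I then lowered it onto the sloping face so that it pivoted flat, and pushed it down the slope until the slot end stopped it. On the last nudge a 1.4 mm command gave 0.2 mm of motion, and the push force rose to about 8 N.

**Last checks**
- After release, the two low corners of the board matched their predicted home position to about 2 px. The long edges ran out of the picture where predicted.
- The measured tilt while gripped was 21 to 22°, against 22° for the face.
- The gripper was clear of everything and the wrist force was near zero.

**What failed or disagreed**
- While pressing the board flat, the wrist force briefly reached about 86 N. That is under the 120 N limit, and I backed off at once.
- The final look for the dish in the top camera found no circle, so its position rests on the earlier wrist pictures. A later one still showed it in front of the stand.
- I could not view the last wrist picture because the 12-picture limit was reached, so I checked it by numbers only.
- I did not re-measure the jar, block and pliers at the end; the arm was never commanded near them.

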